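# Lock the filter cartridge into the bayonet port

### The job

Fit the two-lug filter cartridge into the bayonet port: line its two lugs up with the two slots, push it fully in, then twist it clockwise (seen from above) until it is locked, and let go. Leave the three-lug cartridge where it stands.

Things in the scene. Friction and masses are not known exactly. Their poses are not given: they have to be found in the camera images.
- cartridge: Two-lug cartridge, 0.3 kg, upright, 75 mm tall. Origin: underside centre; z up; x along lugs and bar grip (half-turn symmetric). Heights in mm: 0-14 foot, radius 20; 14-22 two opposite brass lugs, 14 wide, reaching 42 from the axis; white body, radius 22, to 34; flange, radius 31, 34-40; black bar grip 40-75, 50 long (x), 14 thick (y): pinch across it, fingertips above the flange.
- three_lug: Wrong cartridge, leave it alone: same body, bar grip and height, but three lugs 120 degrees apart (one along its +x). Origin: centre of its underside, z up, x along the bar grip. Which of the two cartridges stands where varies.
- port: Bayonet port, fixed: grey block 124 x 124 mm with a metal top plate, 38 mm high. Origin: underside centre, on the mouth's axis; z up; x along the two slots (half-turn symmetric). Fully in, the lugs rest on an inner floor: the cartridge's origin is 6 mm above this one (24 mm if the lugs rest on the plate). It then turns clockwise seen from above, to a stop about 75 degrees from the slots.
- port_mouth (a point): Centre of the port's mouth, level with the plate's top, 38 mm above the bench; axes as the port's. Mouth: round hole of radius 27 mm with two opposite slots along x, 26 mm wide, reaching 47 mm from the axis. Plate 6 mm thick, 12 mm of height for the lugs below it; past 40 degrees of turn they are wholly under it. No spring; anticlockwise is blocked.
There are look-alikes about, which are no part of the job. What is shaped like the cartridge but green is not meant.

How it is judged:
On the way:
1. the cartridge is pushed down through the slots, its lugs below the top plate (z of cartridge in the frame of port below 0.0105 m and horizontal distance between cartridge and port below 0.012 m), for 0.1 s.
At the end, for the whole second after the job is handed in: Two-lug cartridge upright (0.15 rad) in the port, lugs under the top plate (origin < 10.5 mm above the port's, < 12 mm off its axis), turned over 0.75 rad (43 degrees) from the slots, at rest; three-lug cartridge within 20 mm of its start (all of step 1 and angle between the x axis of cartridge and the x axis of port, either way round above 0.75 rad and angle between cartridge's own z axis and vertical below 0.15 rad and linear speed of cartridge below 0.02 m/s and angular speed of cartridge below 0.1 rad/s and distance of three_lug from where it was at the start of the episode below 0.02 m); the robot touches nothing.
It fails at once if the three-lug cartridge is moved more than 20 mm (distance of three_lug from where it was at the start of the episode above 0.02 m).
It also fails if it takes over 42 s, if anything falls off the work surface, if the arm or the gripper's body presses on something with over 40 N, if the wrist force passes 120 N, or if a joint passes its speed limit or range.

### The arm

A 6-joint arm with a two-finger parallel gripper is mounted at the origin on the work surface. World frame = base frame: x ahead of the robot, y to its left, z up, the work surface at z = 0. Lengths are in m, angles in rad, forces in N, time in s.
With the tool pointing down it reaches from about 0.25 to 0.725 m from the base axis. Payload 9.7 kg.
Tool frame: the origin (TCP) lies on the centre line of the jaws, within the pads' length; the fingertips stand ctrl.nose_length ahead of it and the grasp point (between the pads) is the TCP (ctrl.nose_length is the distance from the TCP to the fingertips, in m); z points along the fingers, y is the direction in which the jaws open and shut (so a half turn about z gives the same grasp; the last joint's range is limited). The gripper opens to 85 mm and grips with 20 to 120 N. Pads are 22 mm wide; open, the fingers measure 114 mm over their backs; the gripper's body (76 mm by 85 mm) begins 54 mm behind the grasp point. The pads swing forward as they close: fully open they stand 13 mm farther back than shut.
Start: joints at [-1.214, 0.087, 0.176, 1.66, 0, 1.571], TCP at [0.192, -0.515, 0.25] pointing down, gripper open.
Joint ranges: [-3.13, 3.13], [-0.85, 1.81], [-1.15, 1.24], [-2.2, 2.28], [-1.44, 1.52], [-3.14, 3.14]. Speed limits (rad/s): [2.22, 2.22, 2.57, 3.14, 3.14, 3.14].

### API

Orientations are given as a unit quaternion [x, y, z, w].
In Python, from bench import ctrl gives the robot as it stands. The module is installed in compiled form; this text tells all that it offers. Calls block until the motion is done:
- ctrl.goto(position, orientation): joint-space move of the TCP to a pose.
- ctrl.move_l(position, frame=None, feed=0.15, threshold=None): straight line of the TCP; frame=None keeps the orientation; feed is the mean speed in m/s. With threshold (N) it stops when the force on the tool has changed by that much, and returns True; else False.
- ctrl.movej(angles): joint-space move.
- ctrl.ungrasp() and ctrl.close_gripper(): open the fingers fully, or close them until they stop; the grip force is fixed at half the most.
- ctrl.pause(seconds).
- ctrl.solve_ik(position, orientation): joint angles nearest the present ones, or None.
- ctrl.read_camera(name): name is "scene" or "top" or "wrist"; returns (picture, depth): 384x512x3 uint8, red, green, blue; 384x512 float32, m along the optical axis (not along the pixel's ray), 0 where there is no reading.
- ctrl.camera_info(name): a dict with "K" (3x3 intrinsics, pixels), "distortion" ([k1, k2, p1, p2, k3] as OpenCV has them; the pictures are not rectified), "position" and "rotation" of the camera in the world; the wrist camera has in their place "tool_from_camera" (4x4, takes a point from camera to tool coordinates, whose origin is the TCP and whose axes are the flange's). Camera axes: x right, y up, looking along -z (the intrinsics and any distortion apply to the point x, -y, -z); pixel columns grow to the right and rows downward; lengths in m; the calibration is good to about 2 mm. A picture is of the moment at which its call begins: read the wrist's pose just before it. camera_info takes no time and is no camera call.
A pose or a line that the arm cannot do raises ctrl.PlanningError and nothing moves.
- ctrl.finish_job(): hands the job in, once; it reports no verdict.
Trained networks look in the newest picture that a camera, given by its name, has taken for a name from the list of things; names that differ only in an ending like _2 or _b are one class to them, and where a whole thing is asked for, a point or a joint stands for the part that bears it (a point fixed in the world has none). Each returns a list of dicts, best first, with "p" (0 to 1); they miss things now and then, are a little off and sometimes report something else, mostly with a low value. They report only what shows in the picture. A call takes as long as a camera call. They do not tell look-alikes from the thing itself.
- ctrl.masks_of(camera, target): "pixels" (384x512 bool, what is visible of it).
- ctrl.tip_of(camera, target): "xyz" ([x, y, z] in m, in world coordinates, good to about 4 mm: a listed point, or the origin of a listed thing).
Readings, each from a call of its own:
- ctrl.read_t(): time.
- ctrl.read_joint_pos(): joint angles.
- ctrl.read_joint_velocities(): joint speeds.
- ctrl.read_joint_torque(): joint torques, N m.
- ctrl.read_ee_pos(): TCP position.
- ctrl.read_tcp_rot(): TCP orientation.
- ctrl.read_contact_force(): force on the tool from outside, world axes, zero at the start.
- ctrl.read_moment(): the same for the moment, N m.
- ctrl.read_gripper_width(): opening from 0.0 (shut) to 1.0 (fully open).
Only numpy, scipy, OpenCV 4.12 (cv2) and the standard library are available. Lean on these libraries where they do the work, as an engineer would, in place of code of your own. Each camera call takes 0.05 s, during which the arm holds its last target. There are 200 camera calls.

## Working session

There is one attempt and no reset: what is moved stays moved. The work goes in short steps, each a Python script; the robot and the scene stay as the last script left them, time stands still between calls to the robot, and variables do not carry over. Pictures are saved under pics/ and viewed, about 8 in all and at most 12, crops included, and the job is handed in when it is done.

```bash
mkdir -p pics
cat > h.py <<'E'
import numpy as np, cv2
from bench import ctrl
from scipy.spatial.transform import Rotation as R
def cam(name):
    """call right before read_camera for wrist"""
    i=ctrl.camera_info(name)
    if 'position' in i: 
        r=np.array(i['rotation'],float); r=r if r.shape==(3,3) else R.from_quat(r).as_matrix()
        return np.array(i['K']),np.array(i['distortion'],float),r,np.array(i['position'])
    T=np.array(i['tool_from_camera']); q=R.from_quat(ctrl.read_tcp_rot()).as_matrix(); p=np.array(ctrl.read_ee_pos())
    return np.array(i['K']),np.array(i['distortion'],float),q@T[:3,:3],q@T[:3,3]+p
def cloud(c,depth):
    K,d,r,p=c
    h,w=depth.shape; u,v=np.meshgrid(np.arange(w),np.arange(h))
    n=cv2.undistortPoints(np.stack([u,v],-1).reshape(-1,1,2).astype(np.float64),K,d).reshape(h,w,2)
    P=np.stack([n[...,0]*depth,-n[...,1]*depth,-depth],-1)
    return P@r.T+p
def snap(name,f=None):
    c=cam(name); im,de=ctrl.read_camera(name)
    if f: cv2.imwrite('pics/'+f,im[...,::-1])
    X=cloud(c,de); X[de==0]=np.nan
    return c,im,de,X
E
python3 - <<'E'
from h import *
ims=[]
for n in ['scene','top']:
    c,im,de,X=snap(n); ims.append(im); np.savez(n,im=im,X=X)
    print(n,c[3],c[1])
    for t in ['cartridge','three_lug','port','port_mouth']:
        print(t,[(np.round(x['xyz'],3).tolist(),round(x['p'],2)) for x in ctrl.tip_of(n,t)])
cv2.imwrite('pics/a.png',ims[0][...,::-1]); cv2.imwrite('pics/b.png',ims[1][...,::-1])
print(ctrl.read_t(),ctrl.nose_length,ctrl.read_tcp_rot())
E
```

```text
scene [1.03485206 0.09715967 1.0089612 ] [-0.13943495  0.          0.          0.          0.        ]
cartridge [([0.451, -0.248, 0.001], 0.79), ([0.475, -0.364, 0.002], 0.73), ([0.355, -0.341, -0.001], 0.65), ([0.574, -0.252, 0.0], 0.56)]
three_lug [([0.523, -0.078, 0.005], 0.67)]
port []
port_mouth [([0.536, 0.25, 0.038], 0.59)]
top [ 0.28421202 -0.05064858  1.2446864 ] [-0.05576068  0.          0.          0.          0.        ]
cartridge [([0.36, -0.338, -0.005], 0.79), ([0.58, -0.253, -0.0], 0.68), ([0.454, -0.255, -0.002], 0.57), ([0.473, -0.368, -0.001], 0.56)]
three_lug [([0.52, -0.08, 0.002], 0.81)]
port [([0.532, 0.244, -0.003], 0.59)]
port_mouth [([0.535, 0.246, 0.04], 0.84)]
0.5 0.019 [ 9.84124335e-01  1.77480396e-01 -2.12645409e-05 -4.92540426e-05]
```

View pics/a.png

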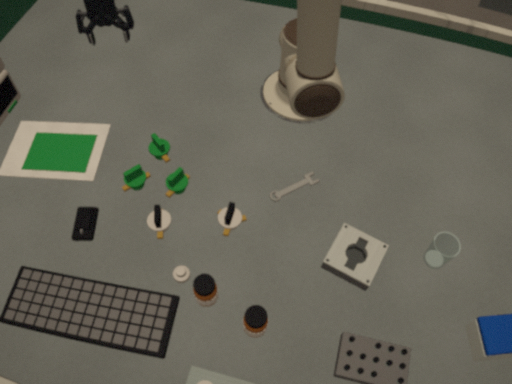

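View pics/b.png

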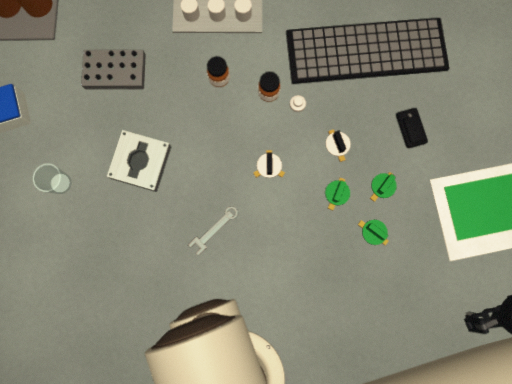

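The top view shows two white cartridges. The one at pixel (269,165) has lugs at (256,174) and (283,174), so it is the three-lug one. The one at (338,143) has lugs in line with its bar, so it is the two-lug one. The port is at (139,160), with its slots running roughly vertically in the picture. Next I'll get coarse angles and move to look with the wrist camera.

```bash
cat >> h.py <<'E'
def quat(a):
    """tool down, jaw axis (y) normal to direction a (rad) ; tool x along a"""
    x=np.array([np.cos(a),np.sin(a),0]); z=np.array([0,0,-1.]); y=np.cross(z,x)
    return R.from_matrix(np.stack([x,y,z],1)).as_quat()
def axis(P):
    m=P.mean(0); w,v=np.linalg.eigh(np.cov((P-m).T)); d=v[:,1]
    return np.arctan2(d[1],d[0])%np.pi, np.sqrt(w)
def bar(im,X,c0,r=.04):
    """bar top: points 60-85 mm high near c0"""
    m=(np.hypot(X[...,0]-c0[0],X[...,1]-c0[1])<r)&(X[...,2]>.062)&(X[...,2]<.09)
    P=X[m][:,:2]; rect=cv2.minAreaRect(P.astype(np.float32)*1000)
    return len(P),np.array(rect[0])/1000,rect[1],np.degrees(axis(P)[0]),np.nanmedian(X[m][:,2])
def mouth(im,X,c0,r=.053):
    """opening: points in mouth lower than plate"""
    d=np.hypot(X[...,0]-c0[0],X[...,1]-c0[1])
    m=(d<r)&(X[...,2]<.034); 
    P=X[m][:,:2]; return len(P),P.mean(0),np.degrees(axis(P)[0]),axis(P)[1],np.nanmedian(X[(d<.06)&~m][:,2])
E
python3 - <<'E'
from h import *
t=np.load('top.npz'); im,X=t['im'],t['X']
print(bar(im,X,[.577,-.252])); print(bar(im,X,[.52,-.08])); print(mouth(im,X,[.534,.247]))
a=np.radians(bar(im,X,[.577,-.252])[3]); b=np.radians(mouth(im,X,[.534,.247])[2])
c=bar(im,X,[.577,-.252])[1]
for k in (0,np.pi):
    for p,ang in (((*c,.25),a+k),((.534,.247,.25),b),((.534,.247,.25),b+np.pi),((.534,.247,.07),b-1.3),((.534,.247,.07),b-1.3+np.pi)):
        q=ctrl.solve_ik(p,quat(ang)); print(k,np.degrees(ang),None if q is None else np.round(q,2))
E
```

```text
(139, array([ 0.5772793, -0.2492001]), (49.86271667480469, 15.412095069885254), np.float64(19.70737803800555), np.float64(0.07523398021033145))
(127, array([ 0.52118256, -0.07688163]), (50.90993881225586, 12.209420204162598), np.float64(0.26612670738742955), np.float64(0.07498221462353172))
(528, array([0.53841437, 0.25575774]), np.float64(164.31482381733315), array([0.01227076, 0.02371818]), np.float64(0.03914776455738689))
0 19.70737803800555 [-0.41  0.28  0.4   1.69  0.    2.39]
0 164.31482381733315 [0.43 0.18 0.28 1.67 0.   0.71]
0 344.31482381733315 [ 0.43  0.18  0.28  1.67  0.   -2.43]
0 89.83031045032614 [ 0.43  0.18 -0.07  1.32  0.    2.01]
0 269.8303104503261 [ 0.43  0.18 -0.07  1.32  0.   -1.13]
3.141592653589793 199.70737803800554 [-0.41  0.28  0.4   1.69  0.   -0.75]
3.141592653589793 164.31482381733315 [0.43 0.18 0.28 1.67 0.   0.71]
3.141592653589793 344.31482381733315 [ 0.43  0.18  0.28  1.67  0.   -2.43]
3.141592653589793 89.83031045032614 [ 0.43  0.18 -0.07  1.32  0.    2.01]
3.141592653589793 269.8303104503261 [ 0.43  0.18 -0.07  1.32  0.   -1.13]
```

Run:
```python
from h import *
ctrl.goto([.577,-.25,.24],quat(np.radians(199.7)))
c,im,de,X=snap('wrist','w1.png'); print(c[3],ctrl.read_t(), ctrl.read_joint_pos())
print(bar(im,X,[.577,-.25]))
v=X[192,256];print(v)
h=X[...,2]; d=np.hypot(X[...,0]-.577,X[...,1]-.25)
```

```text
[ 0.4982246  -0.2776502   0.36449638] 2.55 [-4.09836149e-01  2.79627316e-01  3.77435218e-01  1.66853831e+00
 -1.01276282e-04 -7.52087110e-01]
(706, array([ 0.5755838 , -0.25064224]), (49.16181945800781, 13.185168266296387), np.float64(19.79459272295367), np.float64(0.07564958772389832))
[ 0.58876837 -0.23900866  0.07391945]
```

View pics/w1.png

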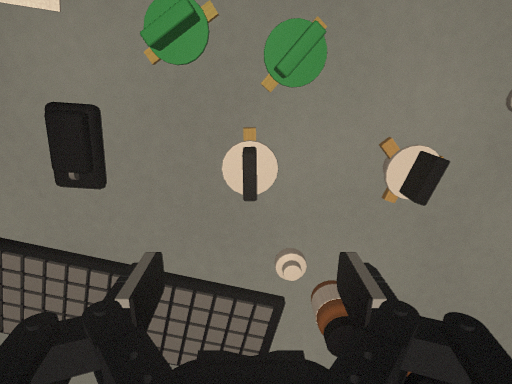

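The target is at pixel (250,170), with one lug at (250,134) in line with the bar. The scene view shows the opposite lug, so this is the two-lug cartridge. The three-lug one is at (415,170). Bar height and size match the specification, so I'll grasp it.

Run:
```python
from h import *
q=quat(np.radians(199.8))
ctrl.goto([.5758,-.2505,.12],q)
print(ctrl.move_l([.5758,-.2505,.063],feed=.08,threshold=12), ctrl.read_ee_pos())
ctrl.close_gripper(); print(ctrl.read_gripper_width(),ctrl.read_contact_force())
ctrl.move_l([.5758,-.2505,.17],feed=.15)
a=np.radians(164.3)
# stand 5 cm back (tool -x) from the port
p=np.array([.536,.248])-.06*np.array([np.cos(a),np.sin(a)])
ctrl.goto([*p,.22],quat(a))
print(ctrl.read_ee_pos(),R.from_quat(ctrl.read_tcp_rot()).as_matrix()[:,0],ctrl.read_gripper_width(),ctrl.read_t())
c,im,de,X=snap('wrist','w2.png'); np.savez('w2',im=im,X=X,r=c[2],p=c[3])
print(mouth(im,X,[.536,.25]),[(np.round(x['xyz'],4).tolist(),round(x['p'],2)) for x in ctrl.tip_of('wrist','port_mouth')])
```

```text
False [ 0.57601771 -0.25060455  0.06345375]
0.15414334602439617 [ 0.00368822 -0.45991416  0.92765068]
[0.5939763  0.23095899 0.21975391] [-9.62531541e-01  2.71169685e-01  1.87400056e-04] 0.15168927375297492 7.25
(3697, array([0.53213256, 0.25010459]), np.float64(164.4625255368738), array([0.01325738, 0.02486914]), np.float64(0.2323234005691844)) [([0.5338, 0.2517, 0.036], 0.9)]
```

View pics/w2.png

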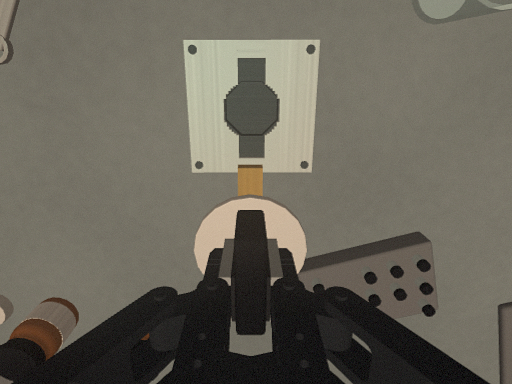

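The port is unobstructed at about (251,105), and the held cartridge's lug at (250,180) points straight at its slot. I'll refine the port centre from the plate and hole outlines, and measure the held cartridge from its flange.

Run:
```python
from h import *
t=np.load('w2.npz'); im,X,r,p=t['im'],t['X'],t['r'],t['p']
near=np.hypot(X[...,0]-.534,X[...,1]-.25)<.1
print('plate z',np.nanmedian(X[near&(X[...,2]>.03)&(X[...,2]<.05)][:,2]))
m=(near&(X[...,2]>.033)&(X[...,2]<.045)).astype(np.uint8)
cs,hi=cv2.findContours(m,cv2.RETR_CCOMP,cv2.CHAIN_APPROX_NONE)
K,d=cam('wrist')[:2]
def toplane(c,z):
    n=cv2.undistortPoints(c.reshape(-1,1,2).astype(float),K,d).reshape(-1,2)
    ray=np.c_[n[:,0],-n[:,1],-np.ones(len(n))]@r.T
    return (p+ray*((z-p[2])/ray[:,2])[:,None])[:,:2]
for c,h in zip(cs,hi[0]):
    if len(c)<80: continue
    P=toplane(c,.038).astype(np.float32)*1000
    print('hole' if h[3]>=0 else 'outer',len(c),cv2.minAreaRect(P))
# held cartridge: flange top z = TCPz-(.063-.040)
zf=.2198-.0235
mm=(np.abs(X[...,2]-zf)<.006)&(im.min(2)>120)
print(mm.sum(),np.nanmedian(X[mm][:,2]))
c=max(cv2.findContours(mm.astype(np.uint8),cv2.RETR_EXTERNAL,cv2.CHAIN_APPROX_NONE)[0],key=len)
P=toplane(c,zf)*1000
from scipy.optimize import least_squares
T=np.array([593.976,230.959]); P=P-T
a=np.radians(164.3); Q=P@np.array([[np.cos(a),-np.sin(a)],[np.sin(a),np.cos(a)]]) # tool x, left
Q=Q[(Q[:,0]>5)&(np.hypot(*Q.T)>26)]
s=least_squares(lambda v:np.hypot(Q[:,0]-v[0],Q[:,1]-v[1])-31,[0,0],loss='soft_l1');print('flange offset (along,left) mm',s.x,len(Q),np.abs(s.fun).mean())
# brass lug direction
hsv=cv2.cvtColor(im,cv2.COLOR_RGB2HSV); b=(hsv[...,1]>110)&(hsv[...,0]<25); b[:150]=0;b[200:]=0;b[:,:220]=0;b[:,280:]=0
L=toplane(np.argwhere(b)[:,::-1].astype(float),.2198-.0415)*1000-T; L=L@np.array([[np.cos(a),-np.sin(a)],[np.sin(a),np.cos(a)]])
print('lug',L.min(0),L.max(0),L.mean(0))
```

```text
plate z 0.0388894321350117
outer 532 ((532.8765869140625, 249.8296356201172), (124.3729019165039, 124.04248809814453), 74.44445037841797)
hole 283 ((532.15185546875, 249.7076416015625), (54.339595794677734, 94.35629272460938), 76.07384490966797)
3570 0.19751220054451674
flange offset (along,left) mm [-0.94501925 -0.39420616] 139 0.19777472156887582
lug [25.56422273 -7.34703495] [43.33268648  6.51832235] [34.74426219 -0.35479369]
```

Run:
```python
from h import *
a=np.radians(164.6); q=quat(a); xy=[.5316,.2500]
ctrl.goto([*xy,.13],q)
hit=ctrl.move_l([*xy,.068],feed=.04,threshold=15)
e=ctrl.read_ee_pos(); print(hit,e,ctrl.read_contact_force(),ctrl.read_moment(),ctrl.read_t())
if e[2]<.0715:
    ctrl.move_l([e[0],e[1],.0705],feed=.03)
    print(ctrl.read_contact_force())
    j=np.array(ctrl.read_joint_pos())
    for k in range(1,5):
        jj=j.copy(); jj[5]+=.3*k; ctrl.movej(jj.tolist())
        print(np.round(ctrl.read_contact_force(),1),np.round(ctrl.read_moment(),2),round(ctrl.read_joint_pos()[5]-j[5],3),ctrl.read_gripper_width())
    print(ctrl.read_t(),ctrl.read_ee_pos())
    c,im,de,X=snap('wrist','w3.png')
```

```text
False [0.53157555 0.24997698 0.06901614] [-4.05528934 -1.79761756  5.78667731] [-4.77045017e-01  9.42959277e-01  6.20064100e-04] 9.5667
[-0.86331455  0.49398129 -2.06627191]
[-0.1  0.4 -3. ] [ 0.03  0.   -0.02] 0.296 0.15302885815181164
[ 0.3  0.3 -1.6] [-0.01  0.01  0.03] 0.594 0.15582299790257265
[ 0.2 -0.3 -2.7] [-0.01  0.02  0.03] 0.893 0.15602931309414006
[ 0.5  0.4 -3.2] [-0.02  0.01 -0.02] 1.192 0.15258091671674975
11.3833 [0.53183149 0.2500782  0.07064002]
```

Run:
```python
from h import *
ctrl.ungrasp(); e=ctrl.read_ee_pos()
ctrl.move_l([e[0],e[1],.2],feed=.12)
# step back so the camera sees the port
x=R.from_quat(ctrl.read_tcp_rot()).as_matrix()[:,0]
c,im,de,X=snap('wrist','w4.png')
n,cc,sz,ang,z=bar(im,np.where(X[...,2:]<.09,X+[0,0,.0],np.nan),[.532,.25])
m=(np.hypot(X[...,0]-.532,X[...,1]-.25)<.04)&(X[...,2]<.09)&(X[...,2]>.055)
P=X[m]; P=P[P[:,2]>np.percentile(P[:,2],40)-.004]
print(len(P),cv2.minAreaRect(P[:,:2].astype(np.float32)*1000),np.degrees(axis(P[:,:2])[0]),np.median(P[:,2]))
_,im,de,X=snap('top'); m=np.hypot(X[...,0]-.521,X[...,1]+.077)<.04
print(bar(im,X,[.521,-.077]),bar(im,X,[.535,.252]),ctrl.read_t(),ctrl.read_contact_force())
```

```text
940 ((531.592041015625, 250.36065673828125), (13.707670211791992, 50.074710845947266), 6.440638065338135) 96.48556887356527 0.08168333063800334
(127, array([ 0.52127435, -0.0769062 ]), (50.7771110534668, 12.271459579467773), np.float64(0.6008967888633283), np.float64(0.0749841091933845)) (161, array([0.53222412, 0.2496907 ]), (15.762496948242188, 51.005455017089844), np.float64(95.91959245073033), np.float64(0.08116227063521575)) 13.45 [-0.26371319  0.8415718   1.10765686]
```

View pics/w4.png

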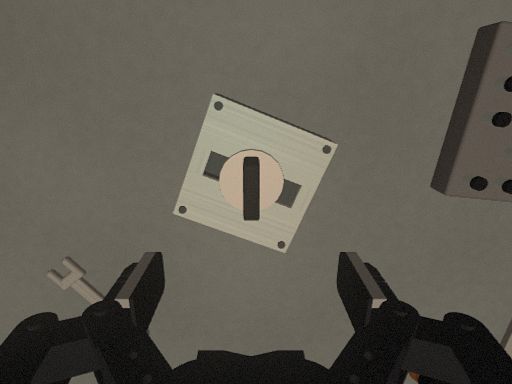

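The cartridge sits in the port at (251,185) with its bar about 68° from the slots, and both slots, at (215,165) and (288,192), are empty. The bar top is at 81 mm, which puts the origin about 6 mm up, so it is fully in.

```bash
python3 -c "
from bench import ctrl
ctrl.finish_job()"
```

```text
the job is handed in; nothing more can be done
```

The two-lug cartridge is in the bayonet port, pushed fully down, twisted clockwise and released. I handed the job in with the robot's clock at about 13.5 s.

- **Depth:** the last check put the bar top at 81–82 mm, so the cartridge's origin is about 6–7 mm above the port's, which means fully in.
- **Position:** it is within about 1 mm of the port's axis.
- **Twist:** it is turned about 68° from the slots, past the 43° needed. I stopped just short of the 75° end stop and did not press against it.
- **Three-lug cartridge:** its position changed by about 0.1 mm between the first and last measurements, so it was not disturbed.
- **Robot:** the gripper is open and about 13 cm clear above. Forces during the insertion and twist were under 10 N wherever I read them.

One early measurement disagreed: the top camera's estimate of the port centre was 6–8 mm off the wrist camera's. I used the wrist value, measured from the plate and hole outlines, and the cartridge went in without a correction. No check failed.

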